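Load a coaster into the display tray

ROBOT

A 6-joint arm with a two-finger parallel gripper is mounted at the origin on the work surface. World frame = base frame: x ahead of the robot, y to its left, z up, the work surface at z = 0. Lengths are in m, angles in rad, forces in N, time in s.
With the tool pointing down it reaches from about 0.425 to 0.95 m from the base axis. Payload 14.7 kg.
Tool frame: the origin (TCP) lies on the centre line of the jaws, within the pads' length; the fingertips stand 14 mm ahead of it and the grasp point (between the pads) lies 5 mm behind it (ctrl.tip_extent is the distance from the TCP to the fingertips, in m); z points along the fingers, x is the direction in which the jaws open and shut, and the axes are right-handed (so a half turn about z gives the same grasp; the last joint's range is limited). The gripper opens to 85 mm and grips with 20 to 120 N. Pads are 22 mm wide; open, the fingers measure 114 mm over their backs; the gripper's body (76 mm by 85 mm) begins 54 mm behind the grasp point. The pads swing forward as they close: fully open they stand 13 mm farther back than shut.
Start: joints at [-1.162, 0.48, 1.596, -0, 1.065, -0.047], TCP at [0.286, -0.584, 0.245] pointing down, gripper open.
Joint ranges: [-2.75, 2.75], [-0.82, 2.05], [0.23, 2.67], [-1.56, 4.7], [0.09, 2.69], [-2.92, 2.92]. Speed limits (rad/s): [1.89, 1.89, 2.39, 3.01, 3.01, 3.01].

INTERFACE

Orientations are given as a unit quaternion [w, x, y, z].
In Python, from station import ctrl, fingers, camera, ticket, spotter, current_time, current_joints, current_joint_velocities, current_tau, current_position, current_eef_rot, current_force, current_wrist_torque, current_gripper_width gives the robot as it stands. Calls block until the motion is done:
- ctrl.move_pose(position, orientation): joint-space move of the TCP to a pose.
- ctrl.servo_line(position, attitude=None, vel=0.15, guard=None): straight line of the TCP; attitude=None keeps the orientation; vel is the mean speed in m/s. With guard (N) it stops when the force on the tool has changed by that much, and returns True; else False.
- ctrl.movej(angles): joint-space move.
- fingers.ungrasp() and fingers.clamp(f_grip=None): open the fingers fully, or close them until they stop; f_grip is the grip in N (None keeps the last).
- ctrl.wait(seconds).
- ctrl.ik(position, orientation): joint angles nearest the present ones, or None.
- camera(name): name is "scene" or "top" or "wrist"; returns a dict with "pixels" (384x512x3 uint8, blue, green, red), "K" (3x3 intrinsics, pixels), "T" (4x4, takes a point from camera to world coordinates); the wrist camera has in their place "tool_from_camera" (4x4, takes a point from camera to tool coordinates, whose origin is the TCP and whose axes are the tool frame's). Camera axes: x right, y down, z forward; pixel columns grow to the right and rows downward; lengths in m; the calibration is good to about 2 mm. A picture is of the moment at which its call begins: read the wrist's pose just before it. There is no depth.
A pose or a line that the arm cannot do raises ctrl.MotionError and nothing moves.
- ticket.job_done(): hands the job in, once; it reports no verdict.
Trained networks look in a picture, given as the dict that the camera call returned (one of the last four; its "shot" number tells which), for a name from the list of things; names that differ only in an ending like _2 or _b are one class to them, and where a whole thing is asked for, a point or a joint stands for the part that bears it (a point fixed in the world has none). Each returns a list of dicts, best first, with "confidence" (0 to 1); they miss things now and then, are a little off and sometimes report something else, mostly with a low value. They report only what shows in the picture. A call takes as long as a camera call. They do not tell look-alikes from the thing itself.
- spotter.regions_of(picture, query): "region" (384x512 bool, what is visible of it) and "rect" ([left, top, width, height] in pixels, round what is visible of it).
Readings, each from a call of its own:
- current_time(): time.
- current_joints(): joint angles.
- current_joint_velocities(): joint speeds.
- current_tau(): joint torques, N m.
- current_position(): TCP position.
- current_eef_rot(): TCP orientation.
- current_force(): force on the tool from outside, world axes, zero at the start.
- current_wrist_torque(): the same for the moment, N m.
- current_gripper_width(): opening from 0.0 (shut) to 1.0 (fully open).
Only numpy, scipy, OpenCV 4.12 (cv2) and the standard library are available. Lean on these libraries where they do the work, as an engineer would, in place of code of your own. Each camera call takes 0.05 s, during which the arm holds its last target.

TASK

Push the stone coaster along the display tray and over the raised lip so that it drops flat into the bay beyond; slide it, do not pick it up. Keep pushing it gently, with less than 15 N throughout, until the sprung rubber face of the back stop gives a couple of millimetres, hold it there for a moment, then let go, leaving it flat in the bay. Leave the jar, the candle and the gift box alone.

Things in the scene. Friction and masses are not known exactly. Their poses are not given: they have to be found in the camera images.
- tray: Fixed low wooden display tray, 365 mm long (x -180 to 185 mm), 140 mm wide (y). Origin: on the table, midway across, straight below the bay-side edge of the raised lip. Its x axis points along the push, from the open loading deck (x below -18 mm) over the lip into the bay (x above 0); z is up. Deck and bay floor are both 12 mm above the table.
- deck (a point): Point on the loading deck's surface, on the tray's middle line, at tray x = -100 mm (12 mm above the table); axes as tray. The deck is flat, with no rim at its rear end.
- lip (a point): Centre of the bay-side edge of the lip's crest, 17 mm above the table; axes as tray. The lip: a ramp rising 5 mm from tray x = -18 to -6 mm, a flat crest from -6 to 0, then a sheer 5 mm drop into the bay. Before it two wings 18 mm high narrow from y = about +-66 mm at x = -38 to the bay's width and lead the coaster in.
- bay (a point): Point on the bay floor, on the tray's middle line, at tray x = 50 mm (12 mm above the table); axes as tray. The bay is 98 mm wide between two side rails (8 mm thick, tops 30 mm above the table, tray x = 0 to 185) and is closed at its far end by the back stop. Below the lip's crest it is 5 mm deep, so the coaster stands 7 mm proud of the crest.
- face (a joint): How far (m) the back stop's rubber face is pressed in along +x: 0 at rest, at most 0.008; 3 N per mm, springs back. Face 70 mm wide, 14 to 34 mm above the table, on a dark steel bar (top at 43 mm, brass knobs to 55 mm) clamped firmly across the rails. Where it is clamped varies and is not measured: the resting face lies anywhere from tray x = 96 to 126 mm; find it by feel.
- coaster_mid (a point): Centre (half-way up) of the loose round stone coaster: 90 mm in diameter, 12 mm thick, rims chamfered 1.5 mm, about 200 g (140 to 260 g). It starts flat on the deck. z is its own upright axis; its x and y directions mean nothing.
- jar: Glass jar with a cork lid, 48 mm across, 75 mm tall, standing beside the bay (bystander). Origin: centre of its underside.
- candle: Pale pillar candle, 52 mm across, 60 mm tall, standing beside the tray (bystander). Origin: centre of its underside.
- giftbox: Open cardboard gift box, 70 x 70 x 40 mm, standing past the far end of the tray (bystander). Origin: centre of its underside.
There are look-alikes about, which are no part of the job. Of the things like the part that bears coaster_mid, leave any that is turquoise; of the rest the smaller one is meant.

How it is judged:
On the way:
1. the fingers hold the coaster, flat in the bay, against the back stop so that its sprung face gives by 1 mm (about 3 N) or more for 0.2 s (value of joint face above 0.001 m and x of coaster_mid in the frame of tray above 0.0445 m and z of coaster_mid in the frame of tray below 0.0205 m and angle between coaster_mid's own z axis and vertical below 0.06 rad and contact force between the fingers and coaster above 1 N), for 0.2 s.
At the end, for the whole second after the job is handed in: The coaster lies flat (within 0.06 rad) and at rest on the bay floor (centre no more than 20.5 mm above the table), wholly beyond the lip (centre at least 44.5 mm past its edge and within 6 mm of the tray's middle), let go, with the sprung face relaxed again (within 1 mm) (x of coaster_mid in the frame of tray between 0.0445 and 0.1 m and y of coaster_mid in the frame of tray between -0.006 and 0.006 m and z of coaster_mid in the frame of tray below 0.0205 m and angle between coaster_mid's own z axis and vertical below 0.06 rad and linear speed of coaster below 0.01 m/s and value of joint face below 0.001 m); the robot touches nothing.
It fails at once if the coaster is pushed with more than 15 N (contact force between the fingers and coaster above 15 N).
It fails at once if the coaster is lifted off the tray (centre more than 40 mm above the table) (height (world z) of coaster_mid above 0.04 m).
It fails at once if the jar is moved more than 10 mm (distance of jar from where it was at the start of the episode above 0.01 m).
It fails at once if the candle is moved more than 10 mm (distance of candle from where it was at the start of the episode above 0.01 m).
It fails at once if the gift box is moved more than 10 mm (distance of giftbox from where it was at the start of the episode above 0.01 m).
It also fails if it takes over 54 s, if anything falls off the work surface, if the arm or the gripper's body presses on something with over 40 N, if the wrist force passes 120 N, or if a joint passes its speed limit or range.

## Working session

There is one attempt and no reset: what is moved stays moved. The work goes in short steps, each a Python script; the robot and the scene stay as the last script left them, time stands still between calls to the robot, and variables do not carry over. Pictures are saved under pics/ and viewed, and the job is handed in when it is done.

```bash
ls; mkdir -p pics; python3 - <<'E'
from station import *
import cv2, numpy as np
print(current_time(),current_position(),current_eef_rot(),current_force(),current_gripper_width(),ctrl.tip_extent)
for n in ["scene","top"]:
    p=camera(n); cv2.imwrite(f"pics/{n}0.png",p["pixels"]); print(n,p["K"].tolist(),p["T"].round(4).tolist())
    for q in ["coaster_mid","tray","jar","candle","giftbox"]:
        print(q,[(d["rect"],round(d["confidence"],2)) for d in spotter.regions_of(p,q)])
print(current_time())
E
```

```text
pics
0.0 [ 0.28599257 -0.58326225  0.24466979] [-3.52842657e-04  8.48575410e-01 -5.29074103e-01 -4.91366146e-04] [-0.15500486  0.98576208  0.10760234] 0.9971031791714507 0.014
scene [[417.4122502689019, 0.0, 259.0082239162939], [0.0, 417.4122502689019, 192.73310227161735], [0.0, 0.0, 1.0]] [[-0.7818, 0.3943, -0.4831, 1.1362], [0.6234, 0.4773, -0.6193, 0.6739], [-0.0137, -0.7853, -0.619, 0.7452], [0.0, 0.0, 0.0, 1.0]]
coaster_mid [([265.9, 155.6, 28.3, 21.9], 0.93), ([217.7, 174.3, 27.6, 20.0], 0.74), ([190.6, 141.4, 37.2, 25.2], 0.64)]
tray [([196.1, 166.6, 119.3, 82.8], 0.58), ([193.7, 207.8, 22.5, 34.5], 0.56)]
jar [([222.7, 219.9, 22.1, 32.3], 0.88)]
candle [([194.1, 208.5, 22.6, 33.9], 0.73), ([192.7, 163.3, 126.0, 89.2], 0.27)]
giftbox [([297.0, 227.5, 42.4, 40.3], 0.69)]
top [[357.1354611810032, 0.0, 250.87166831885634], [0.0, 357.1354611810032, 193.88323233415503], [0.0, 0.0, 1.0]] [[0.0052, -0.9883, 0.1523, 0.4637], [-0.9999, -0.0035, 0.0109, -0.019], [-0.0103, -0.1523, -0.9883, 0.8051], [0.0, 0.0, 0.0, 1.0]]
coaster_mid [([292.4, 167.7, 40.0, 39.3], 0.83), ([285.4, 244.8, 41.9, 41.7], 0.81), ([368.0, 182.5, 57.4, 48.4], 0.77)]
tray [([207.6, 111.1, 23.3, 30.9], 0.59)]
jar [([206.1, 108.6, 24.0, 30.5], 0.71)]
candle [([249.5, 95.6, 24.2, 31.8], 0.73)]
giftbox [([137.6, 172.6, 44.7, 39.2], 0.74)]
0.6
```

View pics/top0.png

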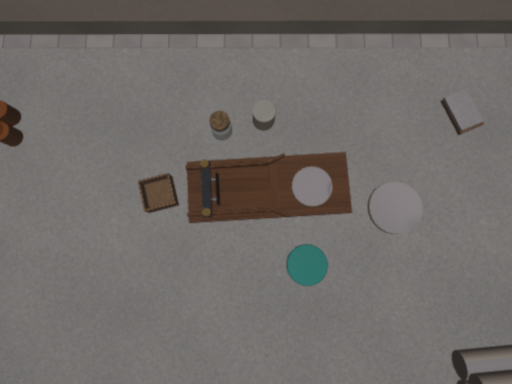

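View pics/scene0.png

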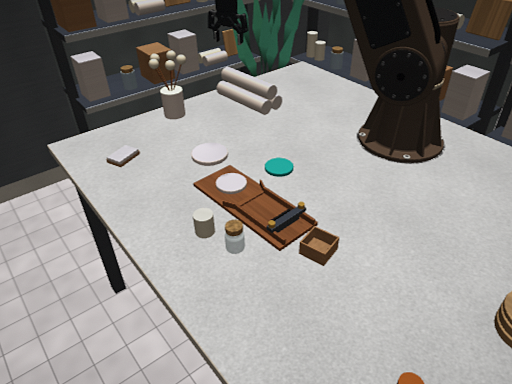

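The top view shows the white coaster on the deck at about (312,187). The larger white one at (395,208) and the turquoise one at (307,265) are look-alikes. The tray runs from (350,183) to (188,193), so the push goes left in the image, which is roughly world +y. Next I'll measure these.

```bash
cat > h.py <<'E'
from station import *
import cv2, numpy as np
def ray(p,uv,z,T=None):
    T=p["T"] if T is None else T
    d=T[:3,:3]@np.linalg.solve(p["K"],np.array([uv[0],uv[1],1.0])); o=T[:3,3]
    return o+d*(z-o[2])/d[2]
def proj(p,X,T=None):
    T=p["T"] if T is None else T
    c=np.linalg.inv(T)@np.r_[X,1]; c=p["K"]@c[:3]; return c[:2]/c[2]
def wristT(p,pos,q):
    from scipy.spatial.transform import Rotation as R
    W=np.eye(4); W[:3,:3]=R.from_quat([q[1],q[2],q[3],q[0]]).as_matrix(); W[:3,3]=pos
    return W@p["tool_from_camera"]
E
python3 - <<'E'
from h import *
p=camera("top"); im=p["pixels"]
for d in spotter.regions_of(p,"coaster_mid"):
    ys,xs=np.nonzero(d["region"]); print("coaster",d["confidence"],xs.mean(),ys.mean(),ray(p,(xs.mean(),ys.mean()),0.024).round(4), np.sqrt(len(xs)*4/np.pi))
for q,z in [("jar",.04),("candle",.03),("giftbox",.02)]:
  for d in spotter.regions_of(p,q)[:1]:
    ys,xs=np.nonzero(d["region"]); print(q,ray(p,(xs.mean(),ys.mean()),z).round(3))
c=im[140:235,175:365]; g=np.clip(c.astype(float)*2,0,255).astype(np.uint8)
cv2.imwrite("pics/topz.png",cv2.resize(g,None,fx=4.2,fy=4.2,interpolation=cv2.INTER_CUBIC))
E
```

```text
coaster 0.95 306.65405405405403 263.83861003861006 [ 0.4326 -0.1308  0.024 ] 40.605975058260036
coaster 0.89 311.096394984326 185.32836990595612 [ 0.6037 -0.1438  0.024 ] 40.306992682189374
coaster 0.87 394.4244444444444 206.88666666666666 [ 0.5563 -0.3252  0.024 ] 53.52372348458314
jar [0.737 0.06  0.04 ]
candle [ 0.766 -0.037  0.03 ]
giftbox [0.587 0.199 0.02 ]
```

View pics/topz.png

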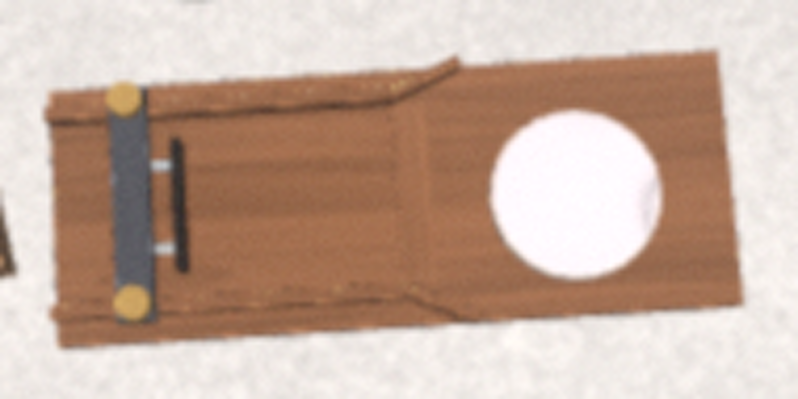

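```bash
cat >> h.py <<'E'
from scipy.optimize import least_squares
def fit_tray(obs):  # obs: list of (p,T,uv,xyz tray)
    def f(v):
        c,s=np.cos(v[2]),np.sin(v[2])
        return np.concatenate([proj(p,[v[0]+c*X[0]-s*X[1],v[1]+s*X[0]+c*X[1],X[2]],T)-uv for p,T,uv,X in obs])
    r=least_squares(f,[.6,-.05,1.6]); return r.x,r.fun.reshape(-1,2)
def t2w(v,X):
    c,s=np.cos(v[2]),np.sin(v[2]); return np.array([v[0]+c*X[0]-s*X[1],v[1]+s*X[0]+c*X[1],X[2]])
def w2t(v,W):
    c,s=np.cos(v[2]),np.sin(v[2]); d=W[0]-v[0],W[1]-v[1]; return np.array([c*d[0]+s*d[1],-s*d[0]+c*d[1],W[2]])
E
python3 - <<'E'
from h import *
p=camera("top")
o=lambda u,v:(175+(u+.5)/4.2-.5,140+(v+.5)/4.2-.5)
obs=[(p,None,o(717,51),(-.18,-.07,.012)),(p,None,o(743,303),(-.18,.07,.012)),(p,None,o(50,93),(.185,-.07,.012)),(p,None,o(61,348),(.185,.07,.012))]
v,r=fit_tray(obs); print(v,r.round(2).tolist())
print("coaster",w2t(v,ray(p,(311.1,185.3),.024)), "ellipse center zoom",w2t(v,ray(p,o(577,194),.024)))
print("face",w2t(v,ray(p,o(183,205),.034)))
print("bar",[w2t(v,ray(p,o(*a),.043)).round(4) for a in [(150,205),(112,205)]])
for n,W in [("jar",[.737,.06,0]),("candle",[.766,-.037,0]),("gift",[.587,.199,0])]: print(n,w2t(v,W).round(3))
E
```

```text
[ 0.60300463 -0.0514628   1.63970755] [[0.36, -0.56], [0.73, 0.4], [-0.38, -0.24], [-0.73, 0.28]]
coaster [-0.0922129   0.00560627  0.024     ] ellipse center zoom [-0.09409792  0.00687967  0.024     ]
face [0.11299682 0.00089841 0.034     ]
bar [array([0.1292, 0.0014, 0.043 ]), array([1.488e-01, 1.000e-04, 4.300e-02])]
jar [ 0.102 -0.141  0.   ]
candle [ 0.003 -0.164  0.   ]
gift [ 0.251 -0.001  0.   ]
```

```bash
cat >> h.py <<'E'
from scipy.spatial.transform import Rotation as Rot
V=np.array([0.60300463,-0.0514628,1.63970755])
def quat(sgn):
    c,s=np.cos(V[2]),np.sin(V[2]); y=sgn*np.array([c,s,0]); z=np.array([0,0,-1.]); x=np.cross(y,z)
    q=Rot.from_matrix(np.column_stack([x,y,z])).as_quat(); return np.array([q[3],*q[:3]])
E
python3 - <<'E'
from h import *
fingers.clamp(20)
best=None
for s in (1,-1):
    P=t2w(V,(-.178,.005,.10)); j=ctrl.ik(P,quat(s)); print(s,None if j is None else np.round(j,2))
    if j is not None:
        c=abs(np.array(j)-current_joints()).max()
        if best is None or c<best[0]: best=(c,s)
s=best[1]; open("sgn","w").write(str(s))
print(s); ctrl.move_pose(P,quat(s)); print(current_time(),current_position(),current_force(),current_gripper_width())
pos,q=current_position(),current_eef_rot(); p=camera("wrist"); T=wristT(p,pos,q)
cv2.imwrite("pics/w1.png",p["pixels"])
for d in spotter.regions_of(p,"coaster_mid"):
    ys,xs=np.nonzero(d["region"]); m=d["region"].astype(np.uint8)
    cs=max(cv2.findContours(m,0,2)[0],key=len)
    pts=np.array([w2t(V,ray(p,u[0],.0235,T)) for u in cs])
    A=np.c_[2*pts[:,:2],np.ones(len(pts))]; b=(pts[:,:2]**2).sum(1); x=np.linalg.lstsq(A,b,rcond=None)[0]
    print(d["confidence"],d["rect"],x[:2].round(4),np.sqrt(x[2]+x[:2]@x[:2]).round(4))
p=camera("top"); cv2.imwrite("pics/t1.png",p["pixels"])
E
```

```text
1 [-0.41  0.64  1.71 -0.    0.79  2.67]
-1 [-0.41  0.64  1.71 -0.    0.79 -0.47]
-1
3.4917 [ 0.61015356 -0.23051744  0.10038189] [ 0.94251363 -0.36879838  0.41181164] 0.003714683506201254
0.87 [1.2, 0.4, 86.1, 111.5] [-0.0733  0.1624] 0.0408
0.85 [192.1, 11.9, 133.3, 139.4] [-0.0932  0.007 ] 0.0443
0.72 [125.6, 240.1, 134.1, 85.3] [-0.238   0.0699] 0.0321
```

View pics/w1.png

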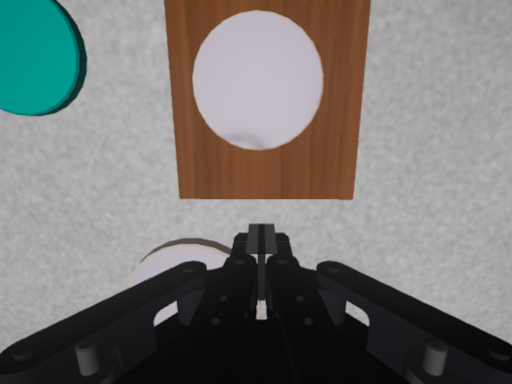

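View pics/t1.png

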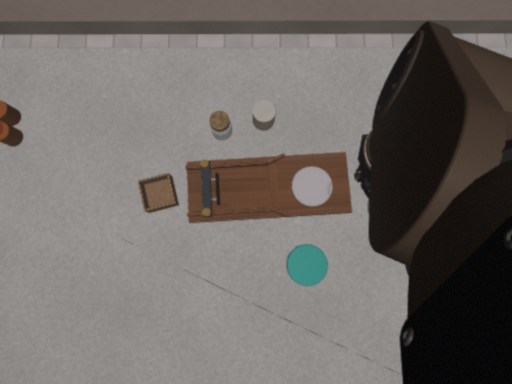

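The wrist view puts the coaster at tray (-0.093, 0.007), which agrees with the top view. I'll descend behind it and touch the deck lightly to calibrate the tip height.

```bash
python3 - <<'E'
from h import *
s=int(open("sgn").read())
pos,q=current_position(),current_eef_rot(); p=camera("wrist"); T=wristT(p,pos,q)
print([w2t(V,ray(p,u,.012,T)).round(4) for u in [(180,199),(353,199)]])
ctrl.servo_line(t2w(V,(-.165,.006,.045)),quat(s),vel=.08)
ctrl.wait(.2); f0=current_force(); print("f0",f0,current_position())
g=ctrl.servo_line(t2w(V,(-.165,.006,.0225)),vel=.015,guard=3); ctrl.wait(.1)
print(g,current_position(),current_force()-f0)
zt=current_position()[2]
ctrl.servo_line(t2w(V,(-.165,.006,.033)),vel=.04); ctrl.wait(.2)
print(w2t(V,current_position()),current_force()-f0,current_time())
E
```

```text
[array([-0.1785,  0.0699,  0.012 ]), array([-0.1788, -0.0685,  0.012 ])]
f0 [-0.21506415 -0.1236662   0.16437301] [ 0.60868979 -0.21670671  0.04554856]
True [ 0.60835073 -0.21648718  0.02608849] [-1.36789219 -0.06770662  7.96558986]
[-0.16494555  0.00610964  0.03284035] [ 0.30713985 -0.17101416 -0.46549427] 6.525
```

```bash
python3 - <<'E'
from h import *
f0=current_force()
def leg(x,y,vel,guard,z=.033):
    g=ctrl.servo_line(t2w(V,(x,y,z)),vel=vel,guard=guard)
    print(x,g,w2t(V,current_position()).round(4),(current_force()-f0).round(2),round(current_time(),2)); return g
for x,y in [(-.13,.005),(-.11,.003),(-.09,.002)]:
    if leg(x,y,.025,6): break
p=camera("top"); cv2.imwrite("pics/t2.png",p["pixels"][130:245,165:370].repeat(3,0).repeat(3,1))
E
```

```text
-0.13 False [-0.1301  0.005   0.033 ] [-0.03  0.32  0.05] 8.07
-0.11 False [-0.11   0.003  0.033] [-0.42  1.44  0.87] 9.03
-0.09 False [-0.09   0.002  0.033] [ 0.44  0.88 -0.39] 9.97
```

View pics/t2.png

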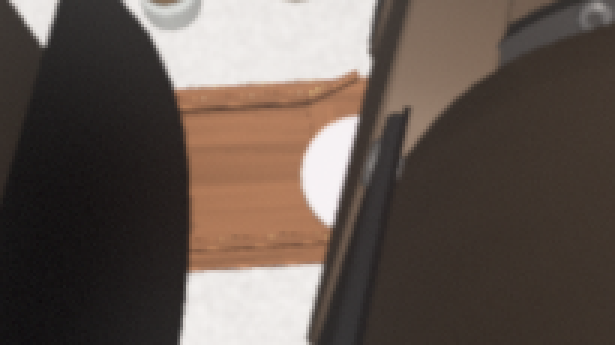

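The arm hides part of the coaster in the top view; its front edge is near the lip. I'll check with the wrist camera and keep going.

```bash
cat >> h.py <<'E'
def wshot(name,z=.0235):
    pos,q=current_position(),current_eef_rot(); p=camera("wrist"); T=wristT(p,pos,q); cv2.imwrite(name,p["pixels"])
    for d in spotter.regions_of(p,"coaster_mid"):
        cs=max(cv2.findContours(d["region"].astype(np.uint8),0,2)[0],key=len)[:,0]
        cs=cs[(cs[:,0]>3)&(cs[:,0]<508)&(cs[:,1]>3)]
        pts=np.array([w2t(V,ray(p,u,z,T)) for u in cs])
        print(round(d["confidence"],2),d["rect"],"x %.4f..%.4f y %.4f..%.4f"%(pts[:,0].min(),pts[:,0].max(),pts[:,1].min(),pts[:,1].max()))
E
python3 - <<'E'
from h import *
wshot("pics/w2.png")
E
```

```text
0.71 [1.9, 137.8, 39.2, 119.9] x -0.0996..-0.0361 y 0.1150..0.1410
```

View pics/w2.png

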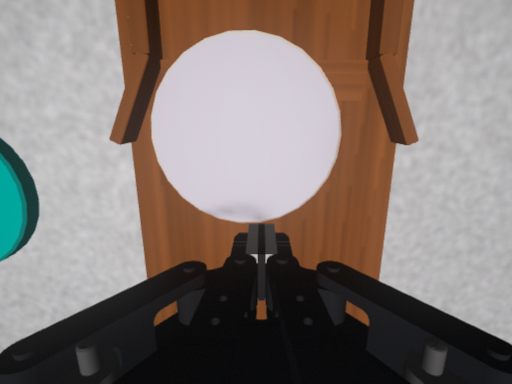

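```bash
python3 - <<'E'
from h import *
pos,q=current_position(),current_eef_rot(); p=camera("wrist"); T=wristT(p,pos,q)
for u in [(152,126),(341,126),(246,31),(246,220)]: print(w2t(V,ray(p,u,.0235,T)).round(4))
for u in [(250,225),(275,225),(262,225)]: print("tip",w2t(V,ray(p,u,.0235,T)).round(4))
E
```

```text
[-0.0296  0.0538  0.0235]
[-0.0296 -0.0361  0.0235]
[0.011  0.0085 0.0235]
[-0.0773  0.0098  0.0235]
tip [-0.08    0.0077  0.0235]
tip [-0.08   -0.0053  0.0235]
tip [-0.08    0.0014  0.0235]
```

```bash
python3 - <<'E'
from h import *
ctrl.servo_line(t2w(V,(-.098,.002,.033)),vel=.05)
ctrl.servo_line(t2w(V,(-.098,.017,.033)),vel=.05); ctrl.wait(.2)
f0=current_force()
def leg(x,y,vel,guard,z=.033):
    g=ctrl.servo_line(t2w(V,(x,y,z)),vel=vel,guard=guard)
    print(x,g,w2t(V,current_position()).round(4),(current_force()-f0).round(2),round(current_time(),2)); return g
for x,y in [(-.084,.017),(-.074,.013),(-.064,.009)]:
    if leg(x,y,.02,7): break
wshot("pics/w3.png",.027)
E
```

```text
-0.084 False [-0.084  0.017  0.033] [ 0.83  0.03 -1.25] 11.98
-0.074 False [-0.0738  0.013   0.033 ] [ 0.44  0.59 -1.11] 12.68
-0.064 False [-0.0639  0.009   0.033 ] [ 0.54  0.68 -0.6 ] 13.37
0.96 [174.1, 32.1, 194.0, 192.1] x -0.0508..0.0371 y -0.0407..0.0489
0.79 [2.5, 169.1, 57.6, 134.6] x -0.0991..-0.0244 y 0.1136..0.1482
```

View pics/w3.png

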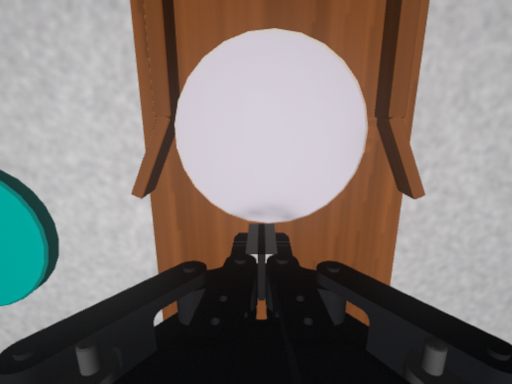

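The coaster is now nearly centred (y about 4 mm) and its front is on the crest. I'll push it over the lip.

```bash
python3 - <<'E'
from h import *
f0=current_force()
def leg(x,y,vel,guard,z=.0335):
    g=ctrl.servo_line(t2w(V,(x,y,z)),vel=vel,guard=guard)
    print(x,g,w2t(V,current_position()).round(4),(current_force()-f0).round(2),round(current_time(),2)); return g
for x,y in [(-.05,.008),(-.036,.007),(-.022,.006),(-.008,.004)]:
    if leg(x,y,.02,7): break
wshot("pics/w4.png",.024)
E
```

```text
-0.05 False [-0.0499  0.0081  0.0334] [-0.91 -0.08 -0.79] 14.32
-0.036 False [-0.036   0.007   0.0335] [ 0.26  0.42 -0.86] 15.17
-0.022 False [-0.0219  0.006   0.0335] [-0.18 -0.19 -0.79] 16.02
-0.008 False [-0.008   0.004   0.0335] [-0.25  0.42  0.82] 16.88
0.93 [0.0, 251.9, 68.7, 97.8] x -0.0756..-0.0146 y 0.1155..0.1556
0.85 [178.5, 39.4, 188.8, 183.9] x 0.0032..0.0923 y -0.0460..0.0432
```

View pics/w4.png

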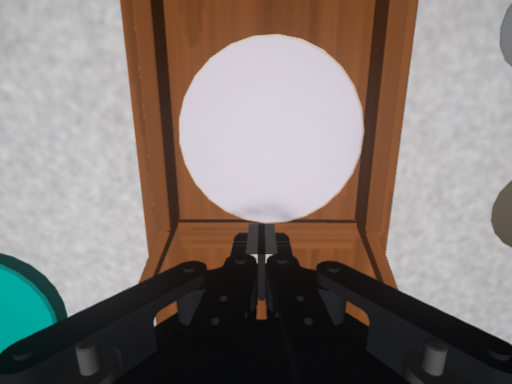

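It has dropped into the bay (x 3 to 92 mm). Next I'll feel for the face gently.

```bash
python3 - <<'E'
from h import *
def avg():
    a=[]
    for _ in range(8): a.append(current_force()); ctrl.wait(.02)
    return np.mean(a,0)
d=np.array([np.cos(V[2]),np.sin(V[2]),0])
f0=avg()
ctrl.servo_line(t2w(V,(.006,.0025,.033)),vel=.02,guard=6)
print(w2t(V,current_position()).round(4),d@(avg()-f0))
g=ctrl.servo_line(t2w(V,(.030,.002,.033)),vel=.01,guard=6)
ctrl.wait(.2); print(g,w2t(V,current_position()).round(4),(avg()-f0).round(2),d@(avg()-f0),current_time())
E
```

```text
[0.0061 0.0026 0.0329] -0.08820776061678247
True [0.0158 0.0024 0.0327] [ 1.08 -3.91  2.68] -4.03735957634467 19.7667
```

```bash
python3 - <<'E'
from h import *
def avg():
    a=[]
    for _ in range(10): a.append(current_force()); ctrl.wait(.02)
    return np.mean(a,0)
for i in range(4):
    f=avg(); c=w2t(V,current_position()); print(c.round(4),f.round(2),round(current_time(),2))
    if -f[1]>6.5: break
    ctrl.servo_line(t2w(V,(c[0]+.0007,.0024,.033)),vel=.004,guard=6)
ctrl.wait(.6); print(w2t(V,current_position()).round(4),current_force().round(2),current_time())
wshot("pics/w5.png",.024)
p=camera("top"); cv2.imwrite("pics/t5.png",p["pixels"][130:245,165:370].repeat(3,0).repeat(3,1))
E
```

```text
[0.0158 0.0025 0.0326] [ 1.22 -4.25  2.84] 19.93
[0.0164 0.0029 0.0327] [ 0.21 -6.61  0.49] 20.46
[0.0164 0.0029 0.0327] [ 0.59 -6.68  0.5 ] 21.0583
0.91 [178.7, 39.9, 188.2, 184.2] x 0.0278..0.1153 y -0.0471..0.0413
0.75 [2.7, 287.2, 56.5, 63.9] x -0.0515..-0.0102 y 0.1188..0.1547
```

View pics/w5.png

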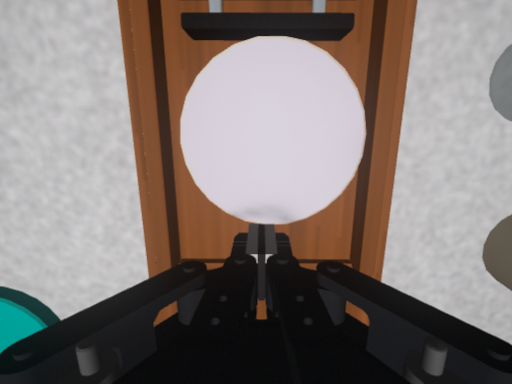

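View pics/t5.png

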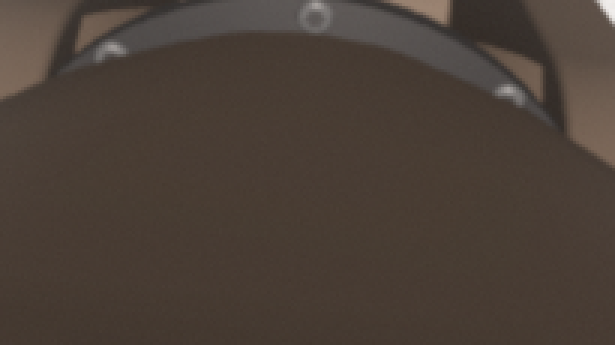

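The coaster is flat against the face, held at about 6.6 N for about 0.8 s, and the slope fits the 3 N/mm spring. Now I'll release slowly and lift clear.

```bash
python3 - <<'E'
from h import *
ctrl.wait(.3)
ctrl.servo_line(t2w(V,(.008,.0029,.033)),vel=.008); ctrl.wait(.2)
print(w2t(V,current_position()).round(4),current_force().round(2))
ctrl.servo_line(t2w(V,(-.02,.0029,.036)),vel=.04)
ctrl.servo_line(t2w(V,(-.02,.0029,.09)),vel=.1); ctrl.wait(.3)
wshot("pics/w6.png",.024); print(current_time())
ctrl.servo_line(t2w(V,(-.16,.0029,.16)),vel=.15); ctrl.wait(.3)
wshot("pics/w7.png",.024); 
p=camera("scene"); cv2.imwrite("pics/s7.png",cv2.resize(p["pixels"][140:290,160:360],None,fx=4,fy=4)); print(current_time(),current_force())
E
```

```text
[0.008  0.0029 0.033 ] [-0.83  0.49 -1.08]
0.81 [0.0, 205.4, 110.8, 99.9] x -0.1030..-0.0172 y 0.1195..0.1986
0.6 [201.7, 1.9, 138.9, 142.7] x 0.0257..0.1100 y -0.0471..0.0413
24.8667
0.83 [25.9, 33.1, 98.7, 101.2] x -0.1121..-0.0276 y 0.1232..0.2117
0.58 [153.5, 232.7, 79.3, 84.0] x -0.2571..-0.2071 y 0.0316..0.1178
26.5083 [ 0.38294578 -0.08978911 -0.51104811]
```

View pics/w6.png

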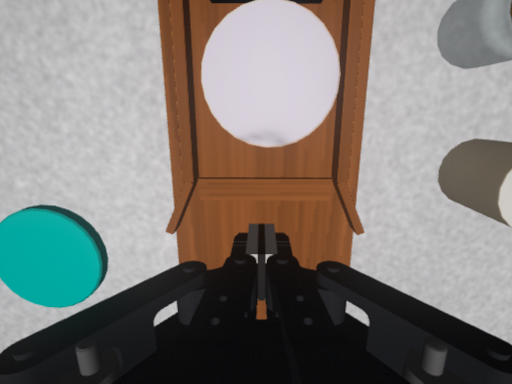

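View pics/s7.png

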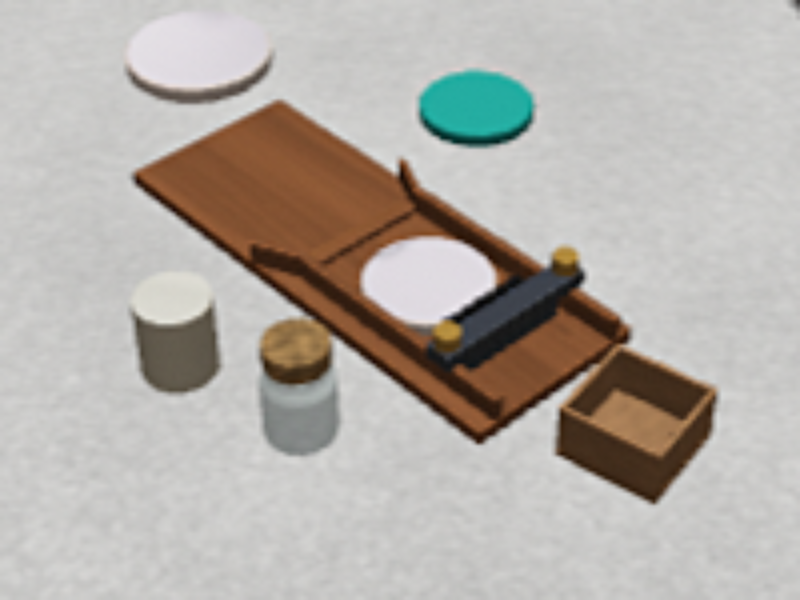

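```bash
python3 -c "
from station import *
ticket.job_done(); print(current_time())"
```

```text
the job is handed in; nothing more can be done
the job is handed in; nothing more can be done
```

I pushed the white coaster on the deck over the lip with the closed fingers, and it dropped flat into the bay. I then pressed it against the back stop, let go, backed off and handed the job in at about 26.5 s. I got no verdict back.

- **Push:** It drifted about 9 mm to one side on the deck, so I backed off once and re-aimed. It went over the lip about 4 mm off the middle line. No force reading on the coaster went above about 7 N. The only higher one was a brief 8 N when I touched the bare deck to check fingertip height.
- **Hold:** The wrist read about 6.6 N for about 0.8 s. I worked out roughly 2 mm of give from that force and the 3 N/mm spring; I did not measure it directly.
- **Final position:** After release, the last close picture puts the coaster's rear edge at tray x ≈ 26 mm, so its centre is near 70 mm and about 3 mm off the middle line. It moved back about 2 mm as I let go, which fits the face springing back. The pictures show it lying flat.
- **Bystanders and robot:** The jar, candle and gift box look untouched in the last picture; I did not measure them again. The fingers are well clear of everything.

**Check that failed:** the last wrist picture, from farther back, did not detect the coaster. I relied on the closer wrist picture and the scene picture instead.

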